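# Hang up the brad tote, then press the bevelled offcut into the corner board and hold it

## Task

Clear the corner board by hanging the little brad tote by its dowel handle across both prongs of the hook stand, and let go of it there. Then set the bevelled offcut flat on the board with its square back along the fence and its left end up against the stop block, bevel facing out, and with one diagonal push press it firmly down on the board and back against the fence together. Finish while still holding that push, so that I can mark the piece, and leave the other things on the bench as they stand.

Things in the scene. Friction and masses are not known exactly. Their poses are not given: they have to be found in the camera images.
- corner_board: Board fixed to the bench: plywood bed 150 (its x) by 200 mm (y), wooden fence along the back, stop block at the left end. Origin: centre of its underside on the bench; x points to the fence (away from the robot), y to the stop block, z up. The fully home offcut has its centre at x = +32.5, y = +23, z = +36 mm here, axes parallel.
- bed: The bed of the corner board, the table on which the offcut is pressed (same origin and axes as the board); its top face is 18 mm above the bench. Bed, fence and offcut are planed and waxed smooth: they slide on each other with a friction of about 0.3.
- fence: The fence of the corner board (same origin and axes as the board), 20 mm thick, 200 mm long; its working face looks to -x, at x = +55 mm; its top is 42 mm above the bench.
- stop_block: The stop block at the left end of the board (same origin and axes as the board); its working face looks to -y, at y = +78 mm, from x = -12 to +54 mm; its top is 40 mm above the bench.
- offcut: Bevelled offcut of pale wood, 0.2 kg, 45 (x) by 110 (y) by 36 mm (z), loose on the bench, left of the board, yaw within 0.7 rad of the board's. Origin: centre of its underside; x to its square back. A 45 degree bevel runs along the front (-x) upper edge: from x = -22.5, z = 20 to x = -6.5, z = 36 mm. Grip it across its 45 mm (the front face is upright up to z = 20).
- offcut_centre (a point): Centre of the offcut's 45 x 110 x 36 mm outline, 18 mm above its underside; axes as the offcut's.
- offcut_bevel (a point): Middle of the offcut's bevel face (14.5 mm forward of the centre, 28 mm above the underside); axes as the offcut's.
- tote: Brad tote of brown wood, 0.22 kg: open tray 56 (x) by 142 mm (y), 40 mm high, with end boards that carry a 14 mm round dowel handle along y, 126 mm of it free. It starts standing on the bed in the offcut's place. Origin: centre of its underside; z up. The dowel's axis is 118 mm, its tray's rim 40 mm above the underside.
- tote_handle (a point): Middle of the tote's dowel handle, on its axis; y along the dowel, z up.
- hook_stand: Dark steel stand fixed on the round stool left of the bench (top level with the bench): post (top at 192 mm), crossbar and two prongs of 8 mm round bar at y = -40 and +40 mm, pointing to -x (to the robot). Origin: under the post. Each prong leaves the crossbar at z = 182 mm, dips to a V (bar axis at x = -75, z = 160) and turns up to its tip (x = -96, top at z = 185). Thread the tote's handle over the tips from the front.
- hook_seat (a point): Midway between the prongs, on the dowel's axis when the tote hangs in the Vs (x = -75.5, z = 174.5 mm on the stand); axes as the stand's; the dowel then lies along y. 72 mm are free between the prongs.
- burnisher: Bystander, to be left alone: flat wooden burnisher, 38x113x17 mm. Origin: centre of its underside.
- beeswax: Bystander, to be left alone: cake of beeswax, 34x49x20 mm. Origin: centre of its underside.

How it is judged:
On the way:
1. the tote hangs by its dowel in both prongs of the hook stand, let go (contact force between tote and hook_stand above 0.5 N and distance between tote_handle and hook_seat below 0.02 m and angle between tote's own z axis and vertical below 0.35 rad and contact force between the fingers and tote below 0.1 N), for 0.5 s.
At the end, for the whole second after the job is handed in: Tote free on both prongs, dowel within 20 mm of its seat, tilt under 0.35 rad. Offcut flat on the bed, bevel out, back within 3 mm of the fence and 0.05 rad parallel, left end within 6 mm of the stop; the fingers press it with over 4 N on the fence and over 6 N on the bed for the last second (all of step 1 and contact force between offcut and fence above 4 N and contact force between offcut and bed above 6 N and contact force between the fingers and offcut above 5 N and x of offcut_centre in the frame of corner_board above 0.0295 m and x of offcut_bevel in the frame of corner_board below 0.025 m and y of offcut_centre in the frame of corner_board between 0.017 and 0.028 m and z of offcut_centre in the frame of corner_board below 0.039 m and angle between offcut's own z axis and vertical below 0.06 rad and angle between the x axis of offcut and the x axis of corner_board, either way round below 0.05 rad and linear speed of offcut below 0.02 m/s); the arm keeps its last pose, push and grip.
It fails at once if a bystander on the bench is shifted by more than 30 mm (distance of any of burnisher, beeswax from where it was at the start of the episode above 0.03 m).
It also fails if it takes over 64 s, if anything falls off the work surface, if the arm or the gripper's body presses on something with over 40 N, if the wrist force passes 120 N, or if a joint passes its speed limit or range.

## Robot

A 7-joint arm with a two-finger parallel gripper is mounted at the origin on a cart in front of the work surface, level with it; the furniture and walls round the work are solid. World frame = base frame: x ahead of the robot, y to its left, z up, the work surface at z = 0. Lengths are in m, angles in rad, forces in N, time in s.
With the tool pointing down it reaches from about 0.425 to 1.025 m from the base axis. Payload 9.4 kg.
Tool frame: the origin (TCP) lies at the very end of the fingers, on their centre line; the grasp point (between the pads) lies 19 mm behind it (ctrl.tcp_to_grasp is the distance from the TCP to the grasp point, in m); z points along the fingers, y is the line along which they close (so a half turn about z gives the same grasp; the last joint's range is limited). The gripper opens to 85 mm and grips with 20 to 120 N. Pads are 22 mm wide; open, the fingers measure 114 mm over their backs; the gripper's body (76 mm by 85 mm) begins 54 mm behind the grasp point. The pads swing forward as they close: fully open they stand 13 mm farther back than shut.
Start: joints at [1.236, 0.599, -0.003, 1.599, 0.002, 0.943, -0.08], TCP at [0.185, -0.701, 0.231] pointing down, gripper open.
Joint ranges: [-2.57, 2.57], [-0.35, 1.97], [-1.29, 1.29], [0.11, 2.56], [-1.05, 4.19], [0.11, 1.86], [-2.63, 2.63]. Speed limits (rad/s): [2.22, 2.22, 3.01, 3.01, 3.14, 3.14, 3.14].

## Interface

Orientations are given as a unit quaternion [x, y, z, w].
In Python, from workcell import ctrl gives the robot as it stands.
- The arm moves only by the tool servo_tool, never from a script. Its argument "increments" is a list of rows, each a list of 7 numbers: the shift along the tool's x, y, z normalised to -1 to 1, where 1 is 200 mm, then the turn, a rotation vector about the tool's x, y, z normalised to -1 to 1, where 1 is 120 degrees, then the closure, from 0 (fully open) to 1 (shut). A call has 1 to 8 rows; each row is the pose to reach, as a shift and turn from the pose commanded when the call began, along the tool's axes at that moment; what a row does not reach only later rows make up. A row lasts 1/10 s, in which the tool goes at most 50 mm and 8.59 degrees, less where a joint would pass 70% of its speed; a pose out of reach is approached as far as the arm can. A call with a number of a shift or a turn outside -1 to 1 is refused whole. A call with a gripper value outside its range is refused whole. The fingers move at their own pace and stop on an object; "squeeze" is the grip in N (left out, the last holds). Time passes only in rows, so rows that repeat a pose let the fingers close. It gives the time, the measured TCP pose, the force, the opening and the grip force at its end, in the units of the state.
- ctrl.read_state(): the state, without advancing time (a new reading comes with each control period).
- ctrl.grab_frame(name): name is "scene" or "top" or "wrist"; returns the picture (420x560x3 uint8, red, green, blue); there is no depth.
- ctrl.get_calibration(name): a dict with "K" (3x3 intrinsics, pixels), "distortion" ([k1, k2, p1, p2, k3] as OpenCV has them; the pictures are not rectified), "extrinsics" (4x4, takes a point from camera to world coordinates). Camera axes: x right, y up, looking along -z (the intrinsics and any distortion apply to the point x, -y, -z); pixel columns grow to the right and rows downward; lengths in m; the calibration is good to about 2 mm. A picture is of the moment at which its call begins: read the wrist's pose just before it. get_calibration takes no time and is no camera call; for the wrist camera it gives the pose at the moment of the call.
- ctrl.finish_job(): hands the job in; it is judged then, once.
The state is a dict: "clock": time; "joint_pos": joint angles; "dq": joint speeds; "joint_efforts": joint torques, N m; "tool_pos": TCP position; "ee_rot": TCP orientation; "contact_force": force on the tool from outside, world axes, zero at the start; "torque": the same for the moment, N m; "width": finger opening in m; "grasp_force": force on a finger pad.
Only numpy, scipy, OpenCV 4.12 (cv2) and the standard library are available. Lean on these libraries where they do the work, as an engineer would, in place of code of your own. Each camera call takes 0.05 s, during which the arm holds its last target. There are 200 camera calls.

## Working session

There is one attempt and no reset: what is moved stays moved. The work goes in short steps, Python scripts to look and compute and a tool call to move; the robot and the scene stay as the last step left them, time stands still between calls to the robot, and variables do not carry over. Pictures are saved under pics/ and viewed, at most 10 in all, crops included, and the job is handed in when it is done.

Besides the shell and the picture viewer there is one more tool, called after ">>>" as name(argument=value, ...) on one line, values as JSON. servo_tool: Moves the arm, as the interface text tells. Scaled input: -1 to 1 covers 200 mm each way for a shift and 120 degrees each way for a turn. Its arguments: {"type":"object","properties":{"increments":{"type":"array","items":{"type":"array","items":{"type":"number"}}},"squeeze":{"type":"number"}},"required":["increments"]}

```bash
mkdir -p pics; ls; python3 - <<'E'
from workcell import ctrl
import cv2
s=ctrl.read_state();print({k:s[k] for k in('clock','tool_pos','ee_rot','contact_force','width')}, ctrl.tcp_to_grasp)
for n in('scene','top'):
    cv2.imwrite(f'pics/{n}0.png',ctrl.grab_frame(n)[:,:,::-1]); c=ctrl.get_calibration(n);print(n,c)
E
```

```text
pics
{'clock': 0.0, 'tool_pos': array([ 0.18470089, -0.70058872,  0.23042938]), 'ee_rot': array([ 9.91699192e-01,  1.28577299e-01, -1.76745734e-04, -7.47490318e-04]), 'contact_force': array([-0.47777573,  0.47830843, -1.15339369]), 'width': 0.08528542005876816} 0.0187
scene {'K': array([[426.40310152,   0.        , 272.99000861],
       [  0.        , 426.40310152, 205.73390871],
       [  0.        ,   0.        ,   1.        ]]), 'distortion': array([0.02139577, 0.        , 0.        , 0.        , 0.        ]), 'extrinsics': array([[-0.4990598 ,  0.56412067, -0.65780483, -0.23147076],
       [-0.86645731, -0.31273009,  0.38916786,  0.5123625 ],
       [ 0.01382227,  0.76417783,  0.64485749,  0.81205862],
       [ 0.        ,  0.        ,  0.        ,  1.        ]])}
top {'K': array([[501.44336709,   0.        , 270.55030583],
       [  0.        , 501.44336709, 223.56281788],
       [  0.        ,   0.        ,   1.        ]]), 'distortion': array([-0.02664447,  0.        ,  0.        ,  0.        ,  0.        ]), 'extrinsics': array([[-0.02276773,  0.99560771, -0.09081255,  0.32307959],
       [-0.99972372, -0.02214249,  0.00788662,  0.09393033],
       [ 0.00584117,  0.09096702,  0.99583678,  1.58687734],
       [ 0.        ,  0.        ,  0.        ,  1.        ]])}
```

View pics/scene0.png

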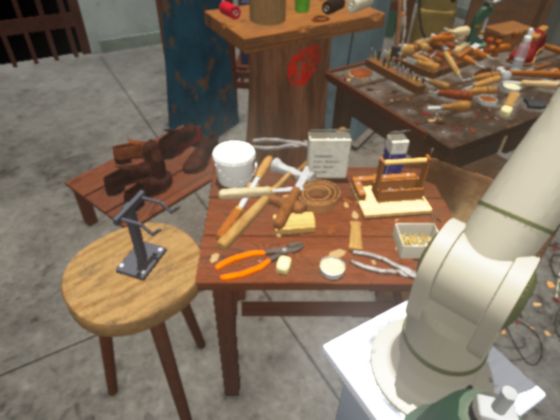

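View pics/top0.png

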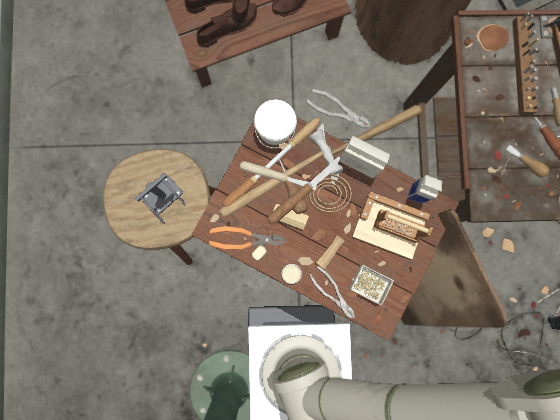

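```bash
python3 - <<'E'
import cv2,numpy as np
t=cv2.imread('pics/top0.png');s=cv2.imread('pics/scene0.png')
def c(im,x,y,w,h,k):
    return cv2.resize(im[y:y+h,x:x+w],None,fx=k,fy=k,interpolation=cv2.INTER_CUBIC)
A=np.hstack([c(t,115,160,80,60,5),c(t,350,186,80,75,5)[:300] if 0 else c(t,348,188,100,75,4)])
B=np.hstack([c(t,265,190,80,60,5),c(s,105,185,100,75,4)])
cv2.imwrite('pics/c1.png',np.vstack([A,B]))
cv2.imwrite('pics/c2.png',c(s,340,130,110,100,6)[:600])
E
```

```text
(no output)
```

View pics/c1.png

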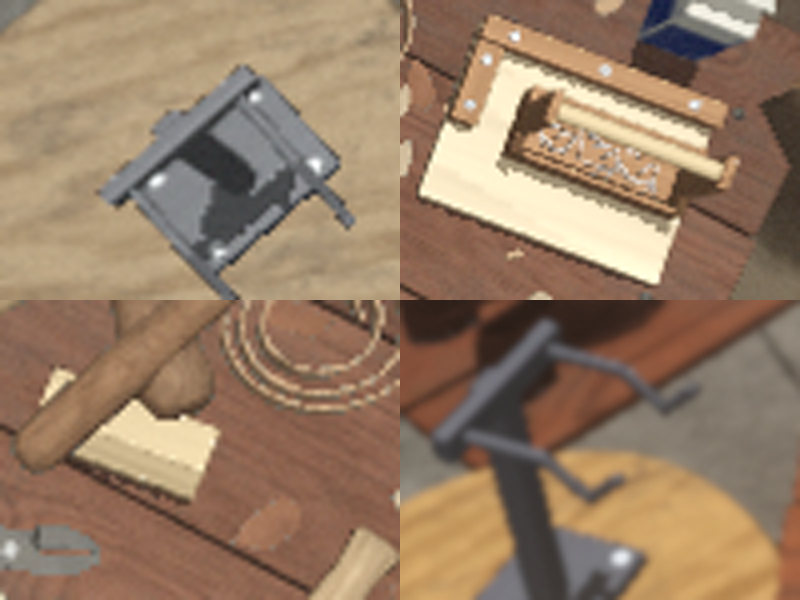

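```bash
cat > h.py <<'E'
import numpy as np,cv2
from workcell import ctrl
from scipy.spatial.transform import Rotation as R
def ray(c,px):
    K,d,E=c['K'],np.array(c['distortion']),c['extrinsics']
    u=cv2.undistortPoints(np.array([[px]],float),K,d)[0,0]
    return E[:3,3],E[:3,:3]@np.array([u[0],-u[1],-1])
def onz(c,px,z):
    o,r=ray(c,px);return o+r*(z-o[2])/r[2]
def proj(c,P):
    K,d,E=c['K'],np.array(c['distortion']),c['extrinsics']
    q=(np.atleast_2d(P)-E[:3,3])@E[:3,:3];q=q*[1,-1,-1]
    return cv2.projectPoints(q[:,None],np.zeros(3),np.zeros(3),K,d)[0][:,0]
def rowto(pos,yaw=None,rot=None):
    """target TCP -> normalised row from measured pose; yaw = direction of tool y mod pi, tool down"""
    s=ctrl.read_state();T=R.from_quat(s['ee_rot']);sh=T.inv().apply(np.array(pos)-s['tool_pos'])/.2
    if rot is None:
        best=None
        for y in (yaw,yaw+np.pi,yaw-np.pi):
            Y=np.array([np.cos(y),np.sin(y),0]);Z=np.array([0,0,-1.]);rr=R.from_matrix(np.array([np.cross(Y,Z),Y,Z]).T)
            v=(T.inv()*rr).as_rotvec()
            if best is None or np.linalg.norm(v)<np.linalg.norm(best):best=v
    else: best=(T.inv()*rot).as_rotvec()
    print('row',sh.round(4),(best/np.radians(120)).round(4),'deg',np.degrees(best).round(1),'q7',s['joint_pos'][6].round(2))
E
python3 - <<'E'
from h import *
c=ctrl.get_calibration('top')
for n,p,z in [('bedFL',(353,237.25),.018),('bedFR',(413,258.75),.018),('fenBL',(370.5,192.25),.042),('fenBR',(430,213),.042),('barR',(164,173.6),.19),('barL',(136.6,199),.19),('tipR',(185,204.4),.185),('tipL',(162.4,220),.185),('ocBL',(277,203.6),.036),('ocBR',(308.6,216),.036),('ocFR',(303.6,229.6),0.0),('ocFRt',(305,224),.02),('dowL',(387.5,213),.136),('dowR',(430,230),.136)]:
    print(n,onz(c,p,z).round(4))
s=cv2.imread('pics/scene0.png')
cv2.imwrite('pics/c2.png',np.vstack([cv2.resize(s[185:245,235:355],None,fx=5,fy=5,interpolation=2),cv2.resize(s[150:220,340:460],None,fx=4.2,fy=4.2,interpolation=2)[:290,:504].repeat(1,0) if 0 else cv2.resize(s[155:215,340:460],None,fx=5,fy=5,interpolation=2)]))
E
```

```text
bedFL [ 0.4173 -0.1763  0.018 ]
bedFR [ 0.3455 -0.3623  0.018 ]
fenBL [ 0.5551 -0.2322  0.042 ]
fenBR [ 0.4859 -0.4155  0.042 ]
barR [0.5988 0.3804 0.19  ]
barL [0.5282 0.4577 0.19  ]
tipR [0.5105 0.3225 0.185 ]
tipL [0.4677 0.3863 0.185 ]
ocBL [0.5265 0.0601 0.036 ]
ocBR [ 0.4855 -0.0373  0.036 ]
ocFR [ 0.4462 -0.0231  0.    ]
ocFRt [ 0.4622 -0.0266  0.02  ]
dowL [ 0.4788 -0.2596  0.136 ]
dowR [ 0.4262 -0.3819  0.136 ]
```

View pics/c2.png

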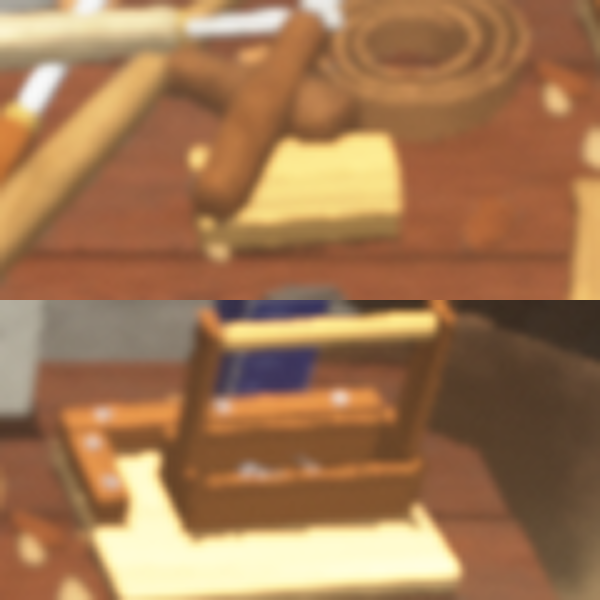

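```bash
python3 - <<'E'
from h import *
ct=ctrl.get_calibration('top');cs=ctrl.get_calibration('scene')
def tri(a,b):
    o1,r1=ray(ct,a);o2,r2=ray(cs,b)
    s=np.linalg.lstsq(np.array([r1,-r2]).T,o2-o1,rcond=None)[0]
    return ((o1+r1*s[0]+o2+r2*s[1])/2).round(4),np.linalg.norm(o1+r1*s[0]-o2-r2*s[1]).round(4)
print('hamtip',tri((273,221),(278,225)))
print('tipR',tri((185,204.4),(178,207)))
s0=lambda x,y:(x/5+340,(y-300)/5+155)
print('dowL',tri((387.5,213.5),s0(222,332)),'dowR',tri((430,230),s0(437,322)))
rowto((.4525,-.3208,.28),np.radians(-21))
# outlines
print(onz(cs,s0(65,412),.042),onz(cs,s0(385,408),.042),onz(cs,(235+403/5,185+235/5),0.0))
E
```

```text
hamtip (array([0.4728, 0.0762, 0.0468]), np.float64(0.0053))
tipR (array([0.5108, 0.3231, 0.1828]), np.float64(0.0004))
dowL (array([ 0.4745, -0.262 ,  0.1374]), np.float64(0.0076)) dowR (array([ 0.4257, -0.3836,  0.1331]), np.float64(0.002))
row [ 1.7789 -1.4954 -0.2456] [-6.000e-04 -3.000e-04 -4.519e-01] deg [ -0.1  -0.  -54.2] q7 -0.08
[ 0.55181902 -0.23275912  0.042     ] [ 0.46003592 -0.40729452  0.042     ] [ 0.44261478 -0.02443676  0.        ]
```

>>> servo_tool(increments=[[0.2,-0.17,-0.05,0,0,-0.05,0],[0.4,-0.34,-0.1,0,0,-0.11,0],[0.6,-0.51,-0.14,0,0,-0.17,0],[0.8,-0.67,-0.2,0,0,-0.22,0],[1.0,-0.84,-0.24,0,0,-0.27,0]])

```text
clock: 0.6
tool_pos: [0.3273, -0.4986, 0.2771]
ee_rot: [0.916, 0.402, -0.0, 0.0]
contact_force: [1.5, -0.3, 0.1]
width: 0.0854
grasp_force: 0.0
```

```bash
python3 - <<'E'
from h import *
rowto((.4525,-.3208,.28),np.radians(-21))
E
```

```text
row [ 1.0779 -0.1406 -0.0148] [ 0.000e+00  1.000e-04 -1.799e-01] deg [  0.    0.  -21.6] q7 0.06
```

>>> servo_tool(increments=[[0.25,-0.04,-0.01,0,0,-0.06,0],[0.5,-0.07,-0.01,0,0,-0.12,0],[0.75,-0.11,-0.01,0,0,-0.18,0],[1.0,-0.14,-0.01,0,0,-0.18,0],[1.0,-0.14,-0.01,0,0,-0.18,0],[1.0,-0.14,-0.01,0,0,-0.18,0]])

```text
clock: 1.2
tool_pos: [0.4426, -0.3333, 0.2786]
ee_rot: [0.824, 0.566, -0.0, -0.0]
contact_force: [-0.2, 0.3, -0.9]
width: 0.0853
grasp_force: 0.0
```

```bash
python3 - <<'E'
from h import *
c=ctrl.get_calibration('wrist');cv2.imwrite('pics/w1.png',ctrl.grab_frame('wrist')[:,:,::-1])
np.save('w1.npy',c,allow_pickle=True)
print(proj(c,[(.4788,-.2596,.136),(.4262,-.3819,.136)]),c['extrinsics'][:3,3])
E
```

```text
[[287.49553365 106.32004295]
 [281.37530201 251.9925361 ]] [ 0.46718126 -0.2710373   0.42055973]
```

View pics/w1.png

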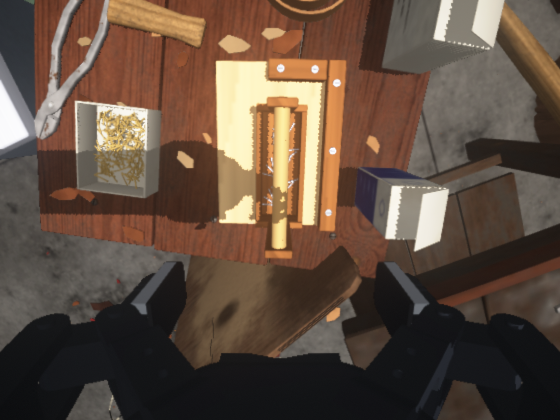

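```bash
python3 - <<'E'
from h import *
c=np.load('w1.npy',allow_pickle=True).item()
for n,p,z in [('d1',(282,106),.136),('d2',(280,250),.136),('bFL',(217,62),.018),('bFR',(219,224),.018),('fL',(346,60),.042),('fR',(335,231),.042)]: print(n,onz(c,p,z).round(4))
m=(onz(c,(282,106),.136)+onz(c,(280,250),.136))/2;d=onz(c,(282,106),.136)-onz(c,(280,250),.136);y=np.arctan2(d[1],d[0]);print(m,np.degrees(y),np.linalg.norm(d))
rowto((m[0],m[1],.115),y-np.pi/2)
E
```

```text
d1 [ 0.4745 -0.2577  0.136 ]
d2 [ 0.4257 -0.3795  0.136 ]
bFL [ 0.4244 -0.1781  0.018 ]
bFR [ 0.3465 -0.361   0.018 ]
fL [ 0.5603 -0.2328  0.042 ]
fR [ 0.4854 -0.4164  0.042 ]
[ 0.45011913 -0.31859314  0.136     ] 68.16423446885176 0.13125622736155848
row [0.091  0.0111 0.8172] [-0.0004  0.0002  0.0052] deg [-0.   0.   0.6] q7 0.02
```

>>> servo_tool(increments=[[0.05,0.01,0.2,0,0,0,0],[0.09,0.01,0.4,0,0,0,0.2],[0.09,0.01,0.6,0,0,0,0.3],[0.09,0.01,0.75,0,0,0,0.4],[0.09,0.01,0.81,0,0,0.005,0.5],[0.09,0.01,0.81,0,0,0.005,0.8],[0.09,0.01,0.81,0,0,0.005,1],[0.09,0.01,0.81,0,0,0.005,1]], squeeze=40)

```text
clock: 2.05
tool_pos: [0.4508, -0.3193, 0.1181]
ee_rot: [0.828, 0.56, 0.0, 0.001]
contact_force: [1.3, -0.1, -0.4]
width: 0.0128
grasp_force: 38.9
```

>>> servo_tool(increments=[[0,0,0,0,0,0,1],[0,0,0,0,0,0,1],[0,0,0,0,0,0,1]])

```text
clock: 2.35
tool_pos: [0.4505, -0.3188, 0.1176]
ee_rot: [0.828, 0.56, 0.0, 0.001]
contact_force: [-1.8, 0.3, 6.7]
width: 0.0122
grasp_force: 39.7
```

>>> servo_tool(increments=[[0,0,-0.1,0,0,0,1],[0,0,-0.3,0,0,0,1],[0,0,-0.55,0,0,0,1],[0,0,-0.8,0,0,0,1],[0,0,-0.92,0,0,0,1],[0,0,-0.92,0,0,0,1],[0,0,-0.92,0,0,0,1]])

```text
clock: 3.05
tool_pos: [0.4499, -0.3183, 0.3006]
ee_rot: [0.828, 0.56, -0.0, 0.0]
contact_force: [-0.1, 0.2, -2.9]
width: 0.013
grasp_force: 39.4
```

```bash
python3 - <<'E'
from h import *
rowto((.415,.290,.30),np.radians(42.4))
E
```

```text
row [ 2.7585e+00 -1.2935e+00  1.8000e-03] [ 0.000e+00  2.000e-04 -5.353e-01] deg [  0.    0.  -64.2] q7 -0.02
```

>>> servo_tool(increments=[[0.08,-0.02,0,0,0,0,1],[0.25,-0.05,0,0,0,-0.03,1],[0.45,-0.09,0,0,0,-0.07,1],[0.65,-0.13,0,0,0,-0.1,1],[0.85,-0.17,0,0,0,-0.14,1],[1.0,-0.2,0,0,0,-0.18,1]])

```text
clock: 3.65
tool_pos: [0.4868, -0.1141, 0.2992]
ee_rot: [0.706, 0.708, -0.0, -0.001]
contact_force: [-0.1, -0.5, -0.8]
width: 0.0128
grasp_force: 39.4
```

```bash
python3 - <<'E'
from h import *
rowto((.415,.290,.30),np.radians(42.4))
E
```

```text
row [ 2.0212e+00 -3.5460e-01  3.0000e-04] [-0.0009 -0.0012 -0.3523] deg [ -0.1  -0.1 -42.3] q7 -0.08
```

>>> servo_tool(increments=[[0.2,-0.01,0,0,0,-0.03,1],[0.4,-0.03,0,0,0,-0.07,1],[0.6,-0.06,0,0,0,-0.11,1],[0.8,-0.1,0,0,0,-0.15,1],[1.0,-0.15,0,0,0,-0.19,1]])

```text
clock: 4.15
tool_pos: [0.4567, 0.0843, 0.2993]
ee_rot: [0.553, 0.833, -0.001, -0.001]
contact_force: [0.4, 0.4, -1.9]
width: 0.0125
grasp_force: 39.4
```

```bash
python3 - <<'E'
from h import *
rowto((.415,.290,.30),np.radians(42.4))
c=ctrl.get_calibration('wrist');cv2.imwrite('pics/w2.png',ctrl.grab_frame('wrist')[:,:,::-1])
np.save('w2.npy',c,allow_pickle=True)
E
```

```text
row [ 1.0286  0.2068 -0.003 ] [-0.0011 -0.0008 -0.1632] deg [ -0.1  -0.1 -19.6] q7 -0.14
```

>>> servo_tool(increments=[[0.2,0.02,0,0,0,-0.03,1],[0.4,0.06,0,0,0,-0.06,1],[0.6,0.11,0,0,0,-0.1,1],[0.8,0.15,0,0,0,-0.13,1],[0.95,0.19,0,0,0,-0.16,1],[1.0,0.2,0,0,0,-0.163,1],[1.0,0.2,0,0,0,-0.163,1]])

```text
clock: 4.9
tool_pos: [0.417, 0.2835, 0.2995]
ee_rot: [0.404, 0.915, -0.001, -0.001]
contact_force: [-0.3, -0.8, -2.4]
width: 0.0126
grasp_force: 39.4
```

```bash
python3 - <<'E'
from h import *
rowto((.415,.290,.30),np.radians(42.4))
c=ctrl.get_calibration('wrist');im=ctrl.grab_frame('wrist')[:,:,::-1];cv2.imwrite('pics/w3.png',im)
np.save('w3.npy',c,allow_pickle=True)
a=cv2.imread('pics/w2.png')
t=ctrl.grab_frame('top')[:,:,::-1];cv2.imwrite('pics/t3.png',t);s=ctrl.grab_frame('scene')[:,:,::-1];cv2.imwrite('pics/s3.png',s)
r=lambda i,w,h:cv2.resize(i,(w,h),interpolation=2)
cv2.imwrite('pics/m3.png',np.vstack([np.hstack([r(im,400,300),r(a,400,300)]),np.hstack([r(t[150:240,100:220],400,300),r(s[165:255,85:205],400,300)])]))
E
```

```text
row [ 0.0307  0.0142 -0.0023] [-0.001  -0.0008 -0.0009] deg [-0.1 -0.1 -0.1] q7 -0.3
```

View pics/m3.png

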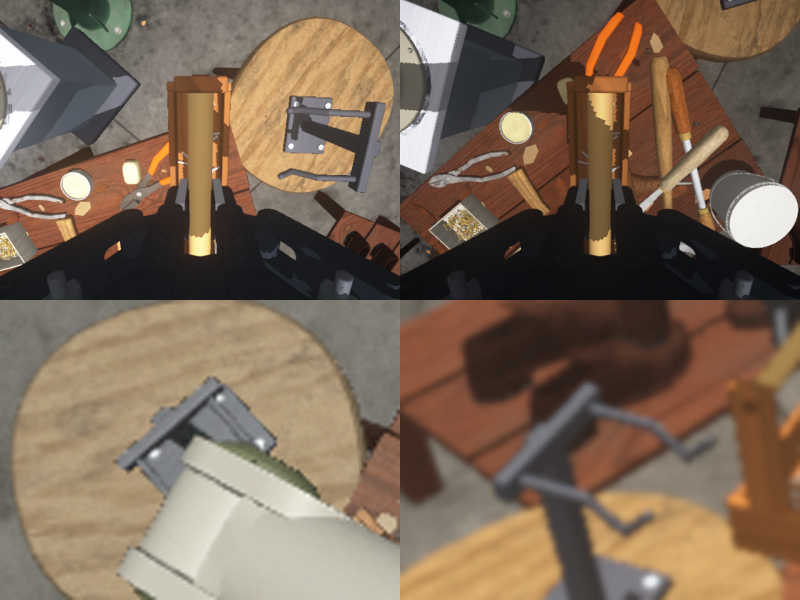

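```bash
python3 - <<'E'
from h import *
c=np.load('w3.npy',allow_pickle=True).item()
U=onz(c,(404.6,146),.182);L=onz(c,(392,245),.182)
cu=onz(c,(525,144),.188);cl=onz(c,(507,266),.188)
print(U,L,np.linalg.norm(U-L),cu,cl)
for a,b in((U,L),(cu,cl)):
    d=a-b;print(np.degrees(np.arctan2(d[1],d[0])))
d=U-L;d/=np.linalg.norm(d);x=np.array([d[1],-d[0],0])
o=(U+L)/2+.097*x;print('org',o)
print('tipR from top (0.5108,0.3231)')
E
```

```text
[0.45729121 0.38806971 0.182     ] [0.51262223 0.32349575 0.182     ] 0.08503715388706068 [0.52671015 0.45557717 0.188     ] [0.6022046  0.38011571 0.188     ]
130.59203625048218
135.0125224155513
org [0.55861481 0.41889759 0.182     ]
tipR from top (0.5108,0.3231)
```

>>> servo_tool(increments=[[0.02,0,0.2,0,0,0,1],[0.03,0,0.42,0,0,0,1],[0.03,0,0.55,0,0,0,1],[0.03,0.02,0.55,0,0,0,1],[0.03,0.15,0.55,0,0,0,1],[0.03,0.3,0.55,0,0,0,1],[0.03,0.45,0.55,0,0,0,1],[0.03,0.57,0.55,0,0,0,1]])

```text
clock: 5.85
tool_pos: [0.5016, 0.3637, 0.1927]
ee_rot: [0.407, 0.914, 0.001, 0.001]
contact_force: [-0.9, 0.1, -1.7]
width: 0.0125
grasp_force: 39.4
```

>>> servo_tool(increments=[[0,0.02,0,0,0,0,1],[0,0.02,0,0,0,0,1]])

```text
clock: 6.05
tool_pos: [0.5029, 0.3656, 0.1918]
ee_rot: [0.406, 0.914, 0.0, 0.0]
contact_force: [-0.4, -0.4, -1.6]
width: 0.013
grasp_force: 39.4
```

```bash
python3 - <<'E'
from h import *
rowto((.500,.368,.156),np.radians(42.4)); print(ctrl.read_state()['contact_force'])
im=ctrl.grab_frame('wrist')[:,:,::-1]
s=ctrl.grab_frame('scene')[:,:,::-1]
r=lambda i,w,h:cv2.resize(i,(w,h),interpolation=2)
cv2.imwrite('pics/m4.png',np.hstack([r(im[50:380,150:480],400,400),r(s[165:265,95:195],400,400)]))
E
```

```text
row [ 0.0186 -0.0032  0.1789] [ 0.0005 -0.0001 -0.003 ] deg [ 0.1 -0.  -0.4] q7 -0.45
[-0.39878268 -0.37265299 -1.6330548 ]
```

View pics/m4.png

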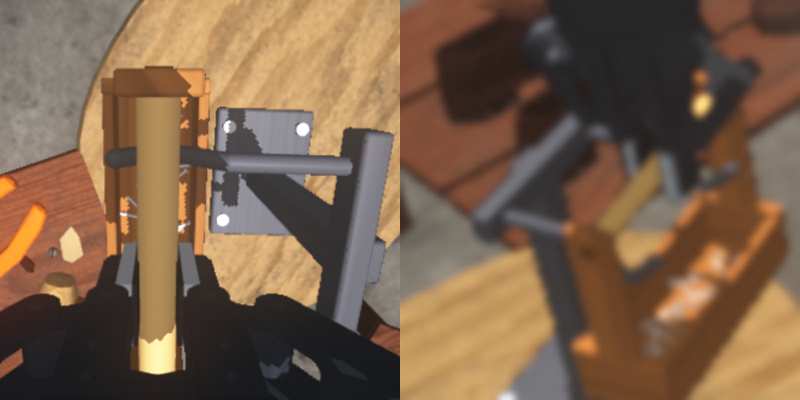

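>>> servo_tool(increments=[[0.02,0,0.05,0,0,0,1],[0.02,0,0.1,0,0,0,1],[0.02,0,0.14,0,0,0,1],[0.02,0,0.17,0,0,0,1],[0.02,0,0.18,0,0,0,1],[0.02,0,0.18,0,0,0,1]])

```text
clock: 6.75
tool_pos: [0.5016, 0.3716, 0.1561]
ee_rot: [0.406, 0.914, 0.003, 0.001]
contact_force: [5.5, 4.8, 7.5]
width: 0.0124
grasp_force: 40.8
```

>>> servo_tool(increments=[[0,0.01,0,0,0,0,1],[0,0.01,0,0,0,0,0.75],[0,0.01,0,0,0,0,0.6],[0,0.01,0,0,0,0,0.5],[0,0.01,0,0,0,0,0.5],[0,0.01,-0.05,0,0,0,0.5]])

```text
clock: 7.35
tool_pos: [0.5002, 0.3695, 0.1637]
ee_rot: [0.406, 0.914, -0.001, -0.001]
contact_force: [0.0, -0.6, -0.2]
width: 0.0426
grasp_force: 0.0
```

```bash
python3 - <<'E'
from h import *
print(ctrl.read_state()['width'])
im=ctrl.grab_frame('wrist')[:,:,::-1]
s=ctrl.grab_frame('scene')[:,:,::-1]
r=lambda i,w,h:cv2.resize(i,(w,h),interpolation=2)
cv2.imwrite('pics/m5.png',np.hstack([r(im[50:380,150:480],400,400),r(s[165:265,95:195],400,400)]))
E
```

```text
0.04262106868351576
```

View pics/m5.png

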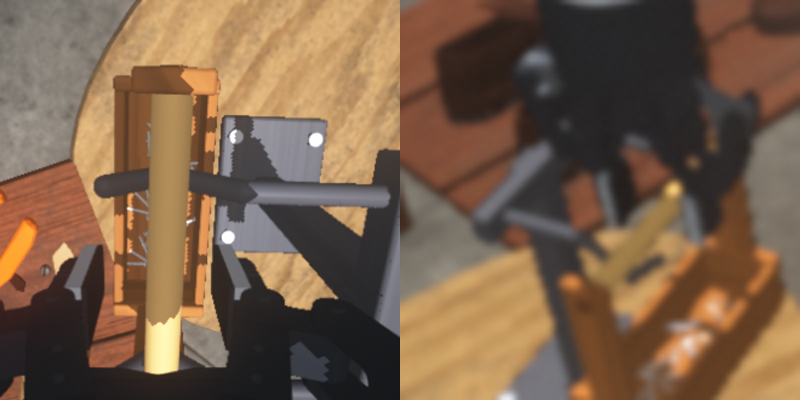

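>>> servo_tool(increments=[[0,0,-0.15,0,0,0,0.5],[0,0,-0.4,0,0,0,0.5],[0,0,-0.65,0,0,0,0.4],[-0.05,-0.05,-0.75,0,0,0,0.3],[-0.25,-0.15,-0.75,0,0,0.06,0],[-0.5,-0.25,-0.75,0,0,0.13,0],[-0.75,-0.35,-0.75,0,0,0.2,0],[-1.0,-0.4,-0.75,0,0,0.27,0]])

```text
clock: 8.25
tool_pos: [0.5713, 0.1736, 0.3155]
ee_rot: [0.647, 0.763, 0.0, 0.0]
contact_force: [1.5, 0.7, -0.0]
width: 0.0854
grasp_force: 0.0
```

```bash
python3 - <<'E'
from h import *
rowto((.475,-.01,.26),np.radians(-22.8))
E
```

```text
row [-0.8267 -0.6252  0.2772] [4.000e-04 1.000e-04 2.684e-01] deg [ 0.1  0.  32.2] q7 -0.5
```

>>> servo_tool(increments=[[-0.2,-0.15,0.05,0,0,0.07,0],[-0.4,-0.3,0.12,0,0,0.14,0],[-0.6,-0.45,0.2,0,0,0.2,0],[-0.8,-0.6,0.28,0,0,0.268,0],[-0.83,-0.63,0.28,0,0,0.268,0],[-0.83,-0.63,0.28,0,0,0.268,0],[-0.83,-0.63,0.28,0,0,0.268,0]])

```text
clock: 8.95
tool_pos: [0.4762, -0.0084, 0.2594]
ee_rot: [0.831, 0.557, 0.001, 0.0]
contact_force: [1.1, 0.4, 0.1]
width: 0.0857
grasp_force: 0.0
```

```bash
python3 - <<'E'
from h import *
c=ctrl.get_calibration('wrist');im=ctrl.grab_frame('wrist')[:,:,::-1];np.save('w6.npy',c,allow_pickle=True)
print(proj(c,[(.4853,.0201,.036)]))
t=ctrl.grab_frame('scene')[:,:,::-1]
A=np.zeros((600,800,3),np.uint8);A[:420,:560]=im;A[420:,:260]=cv2.resize(t[165:255,85:215],(260,180));cv2.imwrite('pics/m6.png',A)
cv2.imwrite('pics/w6.png',im)
E
```

```text
[[276.59733514 158.21728634]]
```

View pics/m6.png

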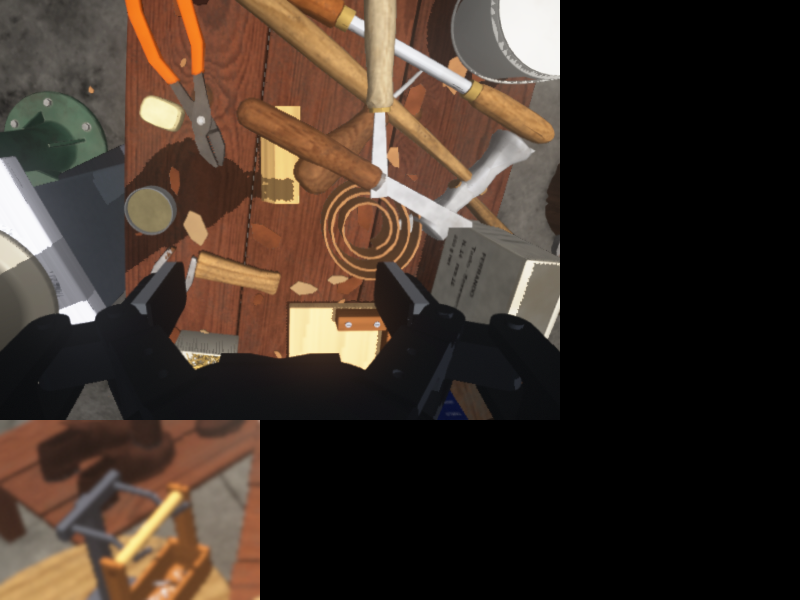

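```bash
python3 - <<'E'
from h import *
c=np.load('w6.npy',allow_pickle=True).item()
a=onz(c,(299,106.5),.036);b=onz(c,(299,203.5),.036);f=onz(c,(261.5,203.5),.02);f1=onz(c,(261.5,137),.02)
d=a-b;print(a,b,f,f1,np.linalg.norm(d))
y=np.arctan2(d[1],d[0]);Y=d/np.linalg.norm(d);X=np.array([Y[1],-Y[0],0]);print('yaw',np.degrees(y)-90,'width',(b-f)@X)
o=b+Y*.055-X*.0225;print('centre',o,'hw',(np.mean([f,f1],0)-o)@X)
np.save('oc.npy',np.r_[o[:2],y-np.pi/2])
g=o-Y*.047
rowto((g[0],g[1],.10),y-np.pi/2);rowto((g[0],g[1],.006),y-np.pi/2)
i=cv2.imread('pics/w6.png');cv2.imwrite('pics/c6.png',cv2.resize(i[80:230,220:400],None,fx=4,fy=4,interpolation=2))
E
```

```text
[0.52952976 0.06278114 0.036     ] [ 0.48940213 -0.03886424  0.036     ] [ 0.44623449 -0.02530711  0.02      ] [0.47772838 0.04810797 0.02      ] 0.10927950358348595
yaw -21.54314602052139 width 0.0451302062424244
centre [0.48867005 0.02055557 0.036     ] hw -0.021462397501651267
row [-0.0826  0.0047  0.7965] [ 0.0006 -0.0007 -0.0061] deg [ 0.1 -0.1 -0.7] q7 -0.69
row [-0.0833  0.0042  1.2665] [ 0.0006 -0.0007 -0.0061] deg [ 0.1 -0.1 -0.7] q7 -0.69
```

View pics/c6.png

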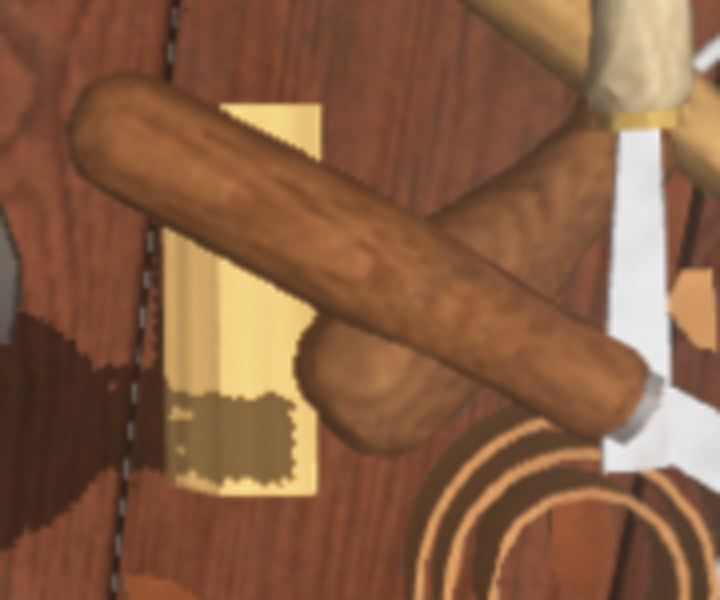

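```bash
python3 - <<'E'
from h import *
x,y,t=np.load('oc.npy');Y=np.array([-np.sin(t),np.cos(t)])
g=np.array([x,y])-Y*.051
rowto((*g,.07),t);rowto((*g,.001),t)
E
```

```text
row [-0.1028  0.0048  0.9465] [ 0.0006 -0.0007 -0.0061] deg [ 0.1 -0.1 -0.7] q7 -0.69
row [-0.1033  0.0044  1.2915] [ 0.0006 -0.0007 -0.0061] deg [ 0.1 -0.1 -0.7] q7 -0.69
```

>>> servo_tool(increments=[[-0.05,0.005,0.2,0,0,-0.006,0.39],[-0.1,0.005,0.4,0,0,-0.006,0.39],[-0.1,0.005,0.6,0,0,-0.006,0.39],[-0.1,0.005,0.8,0,0,-0.006,0.39],[-0.1,0.005,0.93,0,0,-0.006,0.39],[-0.1,0.005,0.95,0,0,-0.006,0.39]], squeeze=60)

```text
clock: 9.65
tool_pos: [0.4683, -0.0264, 0.0662]
ee_rot: [0.827, 0.563, -0.001, -0.001]
contact_force: [-1.2, -0.1, 0.1]
width: 0.0521
grasp_force: 0.0
```

```bash
python3 - <<'E'
from h import *
x,y,t=np.load('oc.npy');Y=np.array([-np.sin(t),np.cos(t)])
g=np.array([x,y])-Y*.051
rowto((*g,.001),t)
E
```

```text
row [0.0011 0.0099 0.3258] [-0.0018  0.0004  0.0002] deg [-0.2  0.   0. ] q7 -0.89
```

>>> servo_tool(increments=[[0,0.008,0.06,0,0,0,0.39],[0,0.008,0.12,0,0,0,0.39],[0,0.008,0.16,0,0,0,0.39],[0,0.008,0.2,0,0,0,0.39],[0,0.008,0.22,0,0,0,0.39]])

```text
clock: 10.15
tool_pos: [0.4705, -0.0284, 0.0246]
ee_rot: [0.827, 0.562, 0.0, 0.0]
contact_force: [-0.4, -0.5, 0.0]
width: 0.0522
grasp_force: 0.0
```

>>> servo_tool(increments=[[0,0,0.03,0,0,0,0.39],[0,0,0.06,0,0,0,0.39],[0,0,0.09,0,0,0,0.39],[0,0,0.1,0,0,0,0.39]])

```text
clock: 10.55
tool_pos: [0.4699, -0.0287, 0.0041]
ee_rot: [0.828, 0.561, -0.0, -0.0]
contact_force: [0.9, 0.2, -0.2]
width: 0.052
grasp_force: 0.0
```

No contact on the way down; close on the end.

>>> servo_tool(increments=[[0,0,0.01,0,0,0,0.5],[0,0,0.01,0,0,0,0.6],[0,0,0.01,0,0,0,0.6],[0,0,0.01,0,0,0,0.6],[0,0,0.01,0,0,0,0.6]])

```text
clock: 11.05
tool_pos: [0.4699, -0.0288, 0.0033]
ee_rot: [0.828, 0.561, 0.0, 0.0]
contact_force: [-1.1, -0.0, 11.3]
width: 0.0438
grasp_force: 59.5
```

>>> servo_tool(increments=[[0,0,-0.006,0,0,0,0.6],[0,-0.05,-0.006,0,0,0,0.6],[-0.03,-0.1,-0.006,0,0,0,0.6],[-0.06,-0.15,-0.006,0,0,0,0.6]])

```text
clock: 11.45
tool_pos: [0.4415, -0.0284, 0.0038]
ee_rot: [0.828, 0.561, -0.0, 0.0]
contact_force: [0.0, -0.1, -0.7]
width: 0.0437
grasp_force: 61.1
```

>>> servo_tool(increments=[[-0.03,-0.05,0,0,0,0,0.6],[-0.06,-0.11,0,0,0,0,0.6],[-0.06,-0.12,0,0,0,0,0.6]])

```text
clock: 11.75
tool_pos: [0.4138, -0.031, 0.0039]
ee_rot: [0.828, 0.561, -0.001, 0.0]
contact_force: [-0.7, -0.0, -1.1]
width: 0.0433
grasp_force: 61.1
```

>>> servo_tool(increments=[[0,0,0,0,0,0,0.39],[0,0,0,0,0,0,0.39],[0,0,0,0,0,0,0.39],[0.08,0,-0.005,0,0,0,0.39],[0.16,0,-0.005,0,0,0,0.39],[0.22,0,-0.005,0,0,0,0.39],[0.22,0,-0.005,0,0,0,0.39]])

```text
clock: 12.45
tool_pos: [0.4324, 0.0119, 0.0048]
ee_rot: [0.827, 0.562, 0.0, 0.0]
contact_force: [0.2, -0.1, -0.3]
width: 0.052
grasp_force: 0.0
```

>>> servo_tool(increments=[[0,0,0,0,0,0,0.5],[0,0,0,0,0,0,0.6],[0,0,0,0,0,0,0.6],[0,0,0,0,0,0,0.6]])

```text
clock: 12.85
tool_pos: [0.4315, 0.0101, 0.0051]
ee_rot: [0.828, 0.561, 0.0, 0.0]
contact_force: [0.6, 3.1, 5.5]
width: 0.0441
grasp_force: 60.2
```

>>> servo_tool(increments=[[0,0,-0.1,0,0,0,0.6],[0,0,-0.3,0,0,0,0.6],[0,0,-0.5,0,0,0,0.6],[0,0,-0.6,0,0,0,0.6],[0,0,-0.6,0,0,0,0.6]])

```text
clock: 13.35
tool_pos: [0.432, 0.0087, 0.1268]
ee_rot: [0.828, 0.56, 0.001, 0.002]
contact_force: [0.1, 0.8, -1.8]
width: 0.0438
grasp_force: 62.3
```

```bash
cat >> h.py <<'E'
def bf(B,x,y,z): 
    c,s=np.cos(B[2]),np.sin(B[2]);return np.array([B[0]+c*x-s*y,B[1]+s*x+c*y,z])
E
python3 - <<'E'
from h import *
from scipy.optimize import least_squares
T=ctrl.get_calibration('top');W=np.load('w1.npy',allow_pickle=True).item();W6=np.load('w6.npy',allow_pickle=True).item();S=ctrl.get_calibration('scene')
FL,FR,BL,BR=(-.075,.1,.018),(-.075,-.1,.018),(.075,.1,.042),(.075,-.1,.042)
ob=[(T,(353,237.25),FL),(T,(413,258.75),FR),(T,(370.5,192.25),BL),(T,(430,213),BR),(W,(217,62),FL),(W,(219,224),FR),(W,(346,60),BL),(W,(335,231),BR),(W6,(288,303),FL)]
def f(B):
    r=[]
    for c,p,m in ob:
        w=bf(B,*m); r.append((onz(c,p,m[2])-w)[:2]*1000)
    return np.concatenate(r)
r=least_squares(f,(.453,-.297,-.38),loss='soft_l1',f_scale=2);print(r.x,np.degrees(r.x[2]));print(f(r.x).reshape(-1,2).round(1))
np.save('B.npy',r.x)
B=r.x
p=bf(B,.008,.020-.006,.0)
print(p);rowto((*p[:2],.09),B[2])
E
```

```text
[ 0.45321864 -0.29651865 -0.38354787] -21.975674017770615
[[-3.8 -0.6]
 [-0.7 -1.1]
 [-5.1 -0.3]
 [ 0.6  1.8]
 [ 3.4 -2.4]
 [ 0.2  0.1]
 [ 0.1 -1. ]
 [ 0.1  0.9]
 [ 3.1  8.7]]
[ 0.46587637 -0.28652955  0.        ]
row [-1.3068  0.7064  0.1876] [0.0018 0.0004 0.0009] deg [0.2 0.  0.1] q7 -1.29
```

>>> servo_tool(increments=[[-0.1,0.05,0,0,0,0,0.6],[-0.3,0.15,0,0,0,0,0.6],[-0.5,0.26,0,0,0,0,0.6],[-0.7,0.37,0,0,0,0,0.6],[-0.9,0.47,0,0,0,0,0.6],[-1.0,0.53,0,0,0,0,0.6]])

```text
clock: 13.95
tool_pos: [0.4539, -0.2198, 0.1232]
ee_rot: [0.829, 0.559, -0.002, 0.0]
contact_force: [0.3, 1.0, -2.3]
width: 0.044
grasp_force: 62.3
```

```bash
python3 - <<'E'
from h import *
B=np.load('B.npy');p=bf(B,.006,.006,.0);rowto((*p[:2],.06),B[2])
E
```

```text
row [-0.3259  0.1712  0.3168] [-0.0011  0.0019 -0.0003] deg [-0.1  0.2 -0. ] q7 -0.76
```

>>> servo_tool(increments=[[-0.15,0.08,0.05,0,0,0,0.6],[-0.3,0.15,0.1,0,0,0,0.6],[-0.33,0.17,0.2,0,0,0,0.6],[-0.33,0.17,0.32,0,0,0,0.6],[-0.33,0.17,0.42,0,0,0,0.6],[-0.33,0.17,0.46,0,0,0,0.6],[-0.33,0.17,0.47,0,0,0,0.6]])

```text
clock: 14.65
tool_pos: [0.4617, -0.2885, 0.0295]
ee_rot: [0.828, 0.561, -0.002, -0.001]
contact_force: [-0.0, -0.3, -1.4]
width: 0.044
grasp_force: 62.2
```

```bash
python3 - <<'E'
from h import *
B=np.load('B.npy');p=bf(B,.006,.006,.0);rowto((*p[:2],.0235),B[2])
E
```

```text
row [-0.0231  0.0054  0.0299] [-0.0014  0.0008  0.0024] deg [-0.2  0.1  0.3] q7 -0.78
```

>>> servo_tool(increments=[[-0.02,0.005,0.015,0,0,0,0.6],[-0.02,0.005,0.025,0,0,0.002,0.6],[-0.02,0.005,0.03,0,0,0.002,0.6],[-0.02,0.005,0.03,0,0,0.002,0.6]])

```text
clock: 15.05
tool_pos: [0.4624, -0.2931, 0.0255]
ee_rot: [0.829, 0.559, -0.001, 0.001]
contact_force: [-0.1, 0.3, -0.9]
width: 0.0434
grasp_force: 62.2
```

>>> servo_tool(increments=[[0.01,0,0,0,0,0,0.6],[0.02,0,0,0,0,0,0.6],[0.03,0,0,0,0,0,0.6]])

```text
clock: 15.35
tool_pos: [0.4647, -0.2871, 0.0253]
ee_rot: [0.829, 0.56, -0.0, 0.0]
contact_force: [0.6, -0.1, -1.8]
width: 0.0439
grasp_force: 62.2
```

>>> servo_tool(increments=[[0.01,0,0,0,0,0,0.6],[0.02,0,0,0,0,0,0.6],[0.02,0,0,0,0,0,0.6]])

```text
clock: 15.65
tool_pos: [0.4658, -0.2841, 0.0252]
ee_rot: [0.829, 0.559, -0.001, 0.0]
contact_force: [-1.2, -2.8, -1.8]
width: 0.0437
grasp_force: 62.3
```

>>> servo_tool(increments=[[0.01,0,0,0,0,0,0.6],[0.015,0,0,0,0,0,0.6],[0.015,0,0,0,0,0,0.6]])

```text
clock: 15.95
tool_pos: [0.4656, -0.2839, 0.0251]
ee_rot: [0.83, 0.558, -0.003, 0.001]
contact_force: [-4.7, -9.6, 1.1]
width: 0.0436
grasp_force: 62.6
```

>>> servo_tool(increments=[[-0.015,0,0.005,0,0,0,0.6],[-0.018,0,0.015,0,0,0,0.6],[-0.018,0,0.015,0,0,0,0.6]])

```text
clock: 16.25
tool_pos: [0.466, -0.2843, 0.0231]
ee_rot: [0.829, 0.56, -0.001, 0.001]
contact_force: [-3.6, -3.1, 15.9]
width: 0.044
grasp_force: 65.2
```

>>> servo_tool(increments=[[0,0,0,0,0,0,0.5],[0,0,0,0,0,0,0.38],[0,0,0,0,0,0,0.38],[0,0,-0.02,0,0,0,0.38],[0,0,-0.1,0,0,0,0.38],[0,0,-0.25,0,0,0,0.38],[0,0,-0.4,0,0,0,0.6],[0,0,-0.4,0,0,0,1]])

```text
clock: 17.05
tool_pos: [0.4676, -0.2843, 0.1053]
ee_rot: [0.829, 0.56, 0.001, 0.002]
contact_force: [-0.0, 0.0, 0.5]
width: 0.0248
grasp_force: 0.0
```

```bash
python3 - <<'E'
from h import *
B=np.load('B.npy')
s=ctrl.read_state();d=s['tool_pos'][:2]-B[:2];c,n=np.cos(B[2]),np.sin(B[2]);print('tcp in board',c*d[0]+n*d[1],-n*d[0]+c*d[1])
ctrl.grab_frame('scene')
# beside the front face, closed fingers
p=bf(B,-.055,.021,0);rowto((*p[:2],.11),B[2])
E
```

```text
tcp in board 0.008752204747396396 0.0167119377810513
row [ 0.0234 -0.3149 -0.0325] [0.0014 0.0006 0.    ] deg [0.2 0.1 0. ] q7 -0.66
```

>>> servo_tool(increments=[[0.02,-0.15,0,0,0,0,1],[0.03,-0.31,0,0,0,0,1],[0.03,-0.32,0.1,0,0,0,1],[0.03,-0.32,0.3,0,0,0,1],[0.03,-0.32,0.38,0,0,0,1],[0.03,-0.32,0.39,0,0,0,1]], squeeze=40)

```text
clock: 17.7
tool_pos: [0.4075, -0.2536, 0.0218]
ee_rot: [0.828, 0.56, -0.002, -0.002]
contact_force: [0.4, 0.2, -0.6]
width: 0.0001
grasp_force: 0.0
```

>>> servo_tool(increments=[[0,0.05,0,0,0,0,1],[0,0.1,0,0,0,0,1],[0,0.14,0,0,0,0,1],[0,0.17,0,0,0,0,1],[0,0.2,0,0,0,0,1]])

```text
clock: 18.2
tool_pos: [0.4463, -0.2702, 0.0246]
ee_rot: [0.829, 0.559, -0.0, 0.001]
contact_force: [-0.8, -0.1, -0.2]
width: -0.0003
grasp_force: 0.3
```

```bash
cat >> h.py <<'E'
def board():
    B=np.load('B.npy');s=ctrl.read_state();d=s['tool_pos'][:2]-B[:2];c,n=np.cos(B[2]),np.sin(B[2]);f=s['contact_force']
    print('tcp in board',(c*d[0]+n*d[1]).round(4),(-n*d[0]+c*d[1]).round(4),s['tool_pos'][2].round(4),'F',(c*f[0]+n*f[1]).round(2),(-n*f[0]+c*f[1]).round(2),f[2].round(2),'t',s['clock'])
E
python3 -c "from h import *;board()"
```

```text
tcp in board -0.0162 0.0218 0.0246 F -0.68 -0.37 -0.24 t 18.2
```

>>> servo_tool(increments=[[0,0.02,0,0,0,0,1],[0,0.04,0,0,0,0,1],[0,0.05,0,0,0,0,1]])

```text
clock: 18.5
tool_pos: [0.4553, -0.2735, 0.0241]
ee_rot: [0.829, 0.56, -0.001, 0.0]
contact_force: [-0.9, 0.5, 0.3]
width: 0.0001
grasp_force: 0.3
```

>>> servo_tool(increments=[[0,0.015,0,0,0,0,1],[0,0.03,0,0,0,0,1],[0,0.03,0,0,0,0,1]])

```text
clock: 18.8
tool_pos: [0.4581, -0.2748, 0.0237]
ee_rot: [0.829, 0.56, -0.002, -0.001]
contact_force: [-6.4, 3.3, 4.2]
width: -0.0002
grasp_force: 3.9
```

```bash
python3 -c "from h import *;board()"
```

```text
tcp in board -0.0036 0.022 0.0237 F -7.12 0.63 4.17 t 18.8
```

>>> servo_tool(increments=[[0,0.02,0,0,0,0,1],[0,0.02,0,0,0,0,1],[0,-0.02,-0.01,0,0,0,1],[0,-0.1,-0.1,0,0,0,1],[0,-0.15,-0.3,0,0,0,1],[0,-0.15,-0.4,-0.07,0,0,1],[0,-0.15,-0.4,-0.14,0,0,1]])

```text
clock: 19.5
tool_pos: [0.4335, -0.2728, 0.1067]
ee_rot: [0.826, 0.554, 0.047, 0.092]
contact_force: [0.9, -1.6, 0.1]
width: -0.0003
grasp_force: 0.0
```

```bash
cat >> h.py <<'E'
def tilt(x,y,z,deg):
    B=np.load('B.npy');b=B[2];Y=np.array([np.cos(b),np.sin(b),0]);Z=np.array([0,0,-1.])
    M=R.from_matrix(np.array([np.cross(Y,Z),Y,Z]).T)*R.from_euler('x',-deg,degrees=True)
    rowto(bf(B,x,y,z),rot=M)
E
python3 -c "
from h import *
board();tilt(-.002,.022,.068,42);print(ctrl.read_state()['joint_pos'].round(2))"
```

```text
tcp in board -0.0271 0.0146 0.1067 F 1.4 -1.13 0.06 t 19.5
row [0.0427 0.0835 0.2139] [-0.252   0.0122  0.0019] deg [-30.2   1.5   0.2] q7 -1.12
[ 0.82  0.55 -0.52  2.32  1.17  0.31 -1.12]
```

>>> servo_tool(increments=[[0.04,0,0,-0.06,0.01,0,1],[0.04,0,0,-0.13,0.01,0,1],[0.04,0,0,-0.19,0.01,0,1],[0.04,0,0,-0.25,0.01,0,1],[0.04,0,0,-0.25,0.01,0,1]])

```text
clock: 20.0
tool_pos: [0.438, -0.2673, 0.1039]
ee_rot: [0.799, 0.541, 0.126, 0.229]
contact_force: [-1.8, -1.3, -3.1]
width: -0.0
grasp_force: 0.0
```

```bash
python3 -c "
from h import *
board();tilt(-.002,.022,.068,42);print(ctrl.read_state()['joint_pos'].round(2))"
```

```text
tcp in board -0.025 0.0214 0.1039 F -1.18 -1.86 -3.14 t 20.0
row [0.0123 0.0093 0.2127] [-0.0985  0.0201  0.0096] deg [-11.8   2.4   1.2] q7 -2.21
[ 1.    0.68 -0.85  2.55  2.27  0.71 -2.21]
```

```bash
cat >> h.py <<'E'
def keep(x,y,z): rowto(bf(np.load('B.npy'),x,y,z),rot=R.from_quat(ctrl.read_state()['ee_rot']))
E
python3 -c "
from h import *
tilt(-.006,.022,.055,30);keep(-.006,.022,.055);keep(.008,.022,.041)"
```

```text
row [ 0.0151 -0.0406  0.2588] [0.0015 0.0209 0.0074] deg [0.2 2.5 0.9] q7 -2.21
row [ 0.0151 -0.0406  0.2588] [0. 0. 0.] deg [0. 0. 0.] q7 -2.21
row [ 0.0189 -0.0153  0.3544] [0. 0. 0.] deg [0. 0. 0.] q7 -2.21
```

>>> servo_tool(increments=[[0.01,-0.02,0.05,0,0.01,0,1],[0.015,-0.04,0.12,0,0.02,0.007,1],[0.015,-0.04,0.2,0,0.02,0.007,1],[0.015,-0.04,0.25,0,0.02,0.007,1],[0.015,-0.04,0.26,0,0.02,0.007,1]])

```text
clock: 20.5
tool_pos: [0.4535, -0.2744, 0.0517]
ee_rot: [0.802, 0.541, 0.142, 0.213]
contact_force: [1.1, -0.2, -0.4]
width: 0.0002
grasp_force: 0.0
```

```bash
python3 -c "
from h import *
board();tilt(.008,.022,.041,30);print(ctrl.read_state()['joint_pos'].round(2))"
```

```text
tcp in board -0.008 0.0206 0.0517 F 1.09 0.21 -0.42 t 20.5
row [0.0072 0.0431 0.086 ] [-0.0032  0.0016  0.0002] deg [-0.4  0.2  0. ] q7 -2.22
[ 1.02  0.83 -0.85  2.52  2.36  0.78 -2.22]
```

>>> servo_tool(increments=[[0.003,0.015,0.03,0,0,0,1],[0.007,0.03,0.06,0,0,0,1],[0.007,0.037,0.072,0,0,0,1],[0.007,0.037,0.072,0,0,0,1]])

```text
clock: 20.9
tool_pos: [0.4665, -0.2783, 0.0438]
ee_rot: [0.801, 0.541, 0.142, 0.214]
contact_force: [0.1, 0.2, 0.6]
width: -0.0001
grasp_force: 0.0
```

```bash
python3 -c "
from h import *
board();tilt(.008,.022,.041,30)"
```

```text
tcp in board 0.0055 0.0219 0.0438 F 0.02 0.19 0.57 t 20.9
row [0.0004 0.0038 0.0184] [-0.0026  0.0019  0.0006] deg [-0.3  0.2  0.1] q7 -2.21
```

>>> servo_tool(increments=[[0,0.003,0.01,0,0,0,1],[0,0.005,0.02,0,0,0,1],[0,0.005,0.02,0,0,0,1]])

```text
clock: 21.2
tool_pos: [0.4688, -0.2793, 0.0406]
ee_rot: [0.801, 0.541, 0.141, 0.213]
contact_force: [-0.1, -0.2, -0.2]
width: 0.0
grasp_force: 0.0
```

>>> servo_tool(increments=[[0,0.003,0.01,0,0,0,1],[0,0.005,0.02,0,0,0,1],[0,0.005,0.02,0,0,0,1]])

```text
clock: 21.5
tool_pos: [0.47, -0.2798, 0.0389]
ee_rot: [0.801, 0.542, 0.141, 0.214]
contact_force: [-13.1, 2.0, 25.3]
width: 0.0001
grasp_force: 13.8
```

```bash
python3 -c "
from h import *
board()"
```

```text
tcp in board 0.0093 0.0218 0.0389 F -12.92 -3.06 25.32 t 21.5
```

>>> servo_tool(increments=[[0,0.004,0.002,0,0,0,1],[0,0.008,0.003,0,0,0,1],[0,0.008,0.003,0,0,0,1],[0,0.008,0.003,0,0,0,1]])

```text
clock: 21.9
tool_pos: [0.4701, -0.2799, 0.0389]
ee_rot: [0.801, 0.542, 0.141, 0.213]
contact_force: [-17.7, 4.4, 30.1]
width: -0.0003
grasp_force: 16.9
```

```bash
python3 -c "
from h import *
board()"
```

```text
tcp in board 0.0095 0.0218 0.0389 F -18.06 -2.52 30.14 t 21.9
```

>>> servo_tool(increments=[[0,0.004,0,0,0,0,1],[0,0.009,-0.001,0,0,0,1],[0,0.009,-0.001,0,0,0,1],[0,0.009,-0.001,0,0,0,1]])

```text
clock: 22.3
tool_pos: [0.4702, -0.2799, 0.039]
ee_rot: [0.801, 0.542, 0.14, 0.211]
contact_force: [-18.5, 4.8, 24.1]
width: -0.0004
grasp_force: 15.3
```

```bash
python3 - <<'E'
from h import *
board()
# check the offcut's home pose against the top picture: edge of its right end along the bed
B=np.load('B.npy');c=ctrl.get_calibration('top');im=ctrl.grab_frame('top').astype(float)
def prof(name,x,z,ys):
    P=np.array([bf(B,x,y,z) for y in ys]);q=proj(c,P).astype(np.float32)
    v=cv2.remap(im.astype(np.float32),q[:,0],q[:,1],cv2.INTER_LINEAR);print(name,[tuple(int(k) for k in r) for r in v[:,0]])
ys=np.arange(-.05,-.0149,.0025)
prof('x45 z36',.047,.054,ys)
P=np.array([bf(B,x,-.015,.054) for x in np.arange(.015,.08,.005)]);q=proj(c,P).astype(np.float32)
print(cv2.remap(im.astype(np.float32),q[:,0],q[:,1],1)[:,0].astype(int).tolist())
E
```

```text
tcp in board 0.0096 0.0218 0.039 F -18.98 -2.5 24.11 t 22.3
x45 z36 [(117, 96, 74), (113, 93, 71), (126, 108, 83), (124, 104, 79), (113, 92, 69), (106, 86, 65), (123, 102, 78), (155, 134, 103), (205, 184, 143), (235, 213, 170), (237, 215, 172), (237, 216, 173), (238, 217, 174), (237, 216, 174), (236, 215, 173)]
[[206, 184, 144], [207, 186, 145], [227, 206, 164], [239, 217, 175], [240, 218, 175], [238, 216, 174], [238, 217, 175], [234, 213, 174], [201, 161, 121], [206, 162, 121], [202, 158, 116], [150, 119, 89], [70, 50, 44]]
```

```bash
python3 -c "
from h import *
board();print(ctrl.finish_job())"
```

```text
tcp in board 0.0096 0.0218 0.039 F -19.89 -2.34 23.95 t 22.35
the job is handed in; nothing more can be done
None
```

The job is handed in at 22.35 s: the tote hangs free on both prongs. The offcut sits home in the corner, bevel out, with the fingers still pressing about 20 N toward the fence and 24 N down; no score came back. The beeswax and burnisher were not touched.

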